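# Gather the loose parts in the spout corner of a tote

### The job

The small parts of a stripped gearmotor lie about in the blue tote: with the tote still standing on the bench, slide the yellow gate over until the spout is fully shut, so that nothing can fall out. Then take the tote by its handle, lift it clear of the bench and tip it towards the spout corner until the three bearings and the brass gear have all slid together into that corner behind the gate. Finish holding it up, tilted like that and still, ready for me to pour: do not put it down, do not touch the parts themselves, and leave the other things on the bench alone.

Things in the scene. Friction and masses are not known exactly. Their poses are not given: they have to be found in the camera images.
- tote: blue open parts tote, 180 (x) x 160 (y) x 50 mm high, walls and floor 4 mm, about 0.5 kg; origin at the centre of its underside, z up. Its front (-x) wall roughly faces the robot and has a spout at its right (-y) end: a 46 mm opening from floor to rim with a pouring lip. A fixed handle arches over the middle. Parts in it slide from 9 to 14 degrees of tilt, diagonally along a wall from 25
- tote_grip (a point): centre of the black rubber grip of the tote's steel handle, 116 mm above the tote's underside over its centre; the straight grip runs along the tote's y axis, 104 mm long, 16 mm thick (tote x), 20 mm high (top at 126 mm). The handle's flat stays stand outside the side walls, so the parts can pass
- spout_corner (a point): the inner floor corner of the tote at the spout, where the front wall and the right side wall meet (tote frame x -86, y -76, z 4 mm)
- gate (a joint): how far the yellow sliding gate stands open, m: 0 = shut (end stop, spout covered), 0.056 = fully open. It runs in a track on the outside of the tote's front wall; to shut, it moves along the tote's -y axis. It takes about 1.5 N and stays where it is left
- gate_tab (a point): centre of the top face of the gate's upright yellow thumb tab, 79.5 mm above the tote's underside, 29 mm above its rim; the tab is 10 mm thick (tote x) and 24 mm wide (tote y), its upper 24 mm free to pinch or push, with a foot 30 mm wide below. When shut it is at tote x -93.5, y -50 mm
- bearing_a: loose part in the tote: ball bearing, 22 mm across, 9 mm high, black shield; origin at the centre of its underside
- bearing_b: loose part in the tote: a second ball bearing like bearing_a, 22 mm across, 9 mm high
- bearing_orange: loose part in the tote: ball bearing, 28 mm across, 8 mm high, orange shield; origin at the centre of its underside
- pinion: loose part in the tote: brass gear wheel with a hub, 26 mm across, 12 mm high; origin at the centre of its underside
- foot_lip (a point): underside of the tip of the tote's pouring lip (tote frame -123, -53, 0 mm)
- foot_fl (a point): front left corner of the tote's underside (-90, 80, 0)
- foot_fr (a point): front right corner of the tote's underside, below the spout corner (-90, -80, 0)
- foot_bl (a point): back left corner of the tote's underside (90, 80, 0)
- foot_br (a point): back right corner of the tote's underside (90, -80, 0)
- motor: bystander: bare silver DC motor, 37x71x27 mm, lying right of the tote
- grease_tube: bystander: dark blue and orange grease tube, 51x181x34 mm, left
- driver_yellow: bystander: screwdriver with a yellow handle, 174 mm long, left

How it is judged (in metres and radians):
On the way, in this order (a step that is already met when the one before it is completed fails the run):
1. the gate is fully shut while the tote still stands level on the bench (value of joint gate below 0.004 m and angle between tote's own z axis and vertical below 0.08 rad and height (world z) of tote below 0.012 m), for 0.2 s.
2. the tote is lifted clear of the bench with the gate shut (height (world z) of each of foot_lip, foot_fl, foot_fr, foot_bl, foot_br above 0.02 m and value of joint gate below 0.006 m), for 0.2 s.
At the end, for the whole second after the job is handed in: Fingers hold the tote still, all its underside over 20 mm above the bench, gate shut to within 6 mm, tilted 15 to 63 degrees (front and right side each lowered by 5 degrees or more), and all four parts at rest in it, each origin within 85 mm of the spout corner (all of step 2 and contact force between the fingers and tote above 1 N and angle between tote's own z axis and vertical between 0.26 and 1.1 rad and angle between tote's own x axis and vertical below 1.49 rad and angle between tote's own y axis and vertical below 1.49 rad and linear speed of each of tote, bearing_a, bearing_b, bearing_orange, pinion below 0.03 m/s and distance between each of bearing_a, bearing_b, bearing_orange, pinion and spout_corner below 0.085 m); the arm keeps its last pose, push and grip.
It fails at once if a part falls out of the tote (distance between any of bearing_a, bearing_b, bearing_orange, pinion and tote above 0.15 m or x of any of bearing_a, bearing_b, bearing_orange, pinion in the frame of tote below -0.105 m).
It fails at once if the robot touches a loose part (contact force between any of the arm, the fingers and bearing_a above 0.5 N or contact force between any of the arm, the fingers and bearing_b above 0.5 N or contact force between any of the arm, the fingers and bearing_orange above 0.5 N or contact force between any of the arm, the fingers and pinion above 0.5 N).
It fails at once if the motor, the grease tube or the screwdriver is moved by more than 30 mm (distance of any of motor, grease_tube, driver_yellow from where it was at the start of the episode above 0.03 m).
It also fails if it takes over 48 s, if anything falls off the work surface, if the arm or the gripper's body presses on something with over 40 N, if the wrist force passes 120 N, or if a joint passes its speed limit or range.

### The arm

A 6-joint arm with a two-finger parallel gripper is mounted at the origin on a cart in front of the work surface, level with it; the furniture and walls round the work are solid. World frame = base frame: x ahead of the robot, y to its left, z up, the work surface at z = 0. Lengths are in mm, angles in rad, forces in N, time in s.
With the tool pointing down it reaches from about 225 to 725 mm from the base axis. Payload 3.1 kg.
Tool frame: the origin (TCP) lies midway between the tips of the shut fingers; the grasp point (between the pads) lies 19 mm behind it; z points along the fingers, y is the line along which they close (so a half turn about z gives the same grasp; the last joint's range is limited). The gripper opens to 85 mm and grips with 20 to 120 N. Pads are 22 mm wide; open, the fingers measure 114 mm over their backs; the gripper's body (76 mm by 85 mm) begins 54 mm behind the grasp point. The pads swing forward as they close: fully open they stand 13 mm farther back than shut.
Start: joints at [1.212, 0.048, 0.099, 1.622, 0, 1.443], TCP at [120.105, 511.069, 193.012] pointing down, gripper open.
Joint ranges: [-2.91, 2.91], [-0.99, 1.94], [-1.21, 1.42], [-2.12, 2.29], [-1.49, 1.47], [-3.14, 3.14]. Speed limits (rad/s): [2.79, 2.79, 3.14, 3.14, 3.14, 3.14].

### API

Orientations are given as [roll, pitch, yaw] about the fixed x, y, z axes, in that order (R = Rz(yaw) Ry(pitch) Rx(roll)).
In Python, from bench import manip, cams gives the robot as it stands. The module is installed in compiled form; this text tells all that it offers.
- The arm moves only by the tool arm_command, never from a script. Its argument "deltas" is a list of rows, each an object with "offset": the shift along the world's x, y, z scaled (see below), a list of three; "twist": the turn, a rotation vector about the world's x, y, z scaled (see below), a list of three. A call has 1 to 20 rows; each row shifts and turns the commanded pose from where the row before left it; what a row does not reach is not made up. The controller multiplies each number of a shift by 0.15 m and each number of a turn by 180 degrees. A row lasts 1/8 s, in which the tool goes at most 62.5 mm and 10.7 degrees, less where a joint would pass 70% of its speed; a pose out of reach is approached as far as the arm can. A call with a number of a shift or a turn outside -1 to 1 is refused whole. A call with a gripper value outside its range is refused whole. "claw" is the opening, from -1 (shut) to 1 (fully open), so that 0 is half open, set as the call begins (left out, the last holds). The fingers move at their own pace and stop on an object; "squeeze" is the grip in N (left out, the last holds). Time passes only in rows, so rows that do not move let the fingers close. It gives the time, the measured TCP pose, the force, the opening and the grip force at its end, in the units of the state.
- manip.observe(): the state, without advancing time (a new reading comes with each control period).
- cams.camera(name): name is "scene" or "top"; returns the picture (400x640x3 uint8, red, green, blue); there is no depth.
- cams.camera_info(name): a dict with "intrinsics" (3x3 intrinsics, pixels), "R" (3x3) and "t" (3): a world point X has camera coordinates R X + t. Camera axes: x right, y down, z forward; pixel columns grow to the right and rows downward; lengths in mm; the calibration is good to about 2 mm. A picture is of the moment at which its call begins. camera_info takes no time and is no camera call.
- manip.hand_in(): hands the job in; it is judged then, once.
The state is a dict: "time": time; "joints": joint angles; "joint_velocities": joint speeds; "joint_efforts": joint torques, N m; "ee_pos": TCP position; "eef_rot": TCP orientation; "force": force on the tool from outside, world axes, zero at the start; "moment": the same for the moment, N m; "finger_gap": finger opening in mm; "finger_force": force on a finger pad.
Only numpy, scipy, OpenCV 4.12 (cv2) and the standard library are available. Lean on these libraries where they do the work, as an engineer would, in place of code of your own. Each camera call takes 0.05 s, during which the arm holds its last target. There are 200 camera calls.

## Working session

There is one attempt and no reset: what is moved stays moved. The work goes in short steps, Python scripts to look and compute and a tool call to move; the robot and the scene stay as the last step left them, time stands still between calls to the robot, and variables do not carry over. Pictures are saved under pics/ and viewed, at most 10 in all, crops included, and the job is handed in when it is done.

Besides the shell and the picture viewer there is one more tool, called as name(argument=value, ...) on one line, values as JSON. arm_command: Moves the arm, as the interface text tells. Its arguments: {"type":"object","properties":{"deltas":{"type":"array"},"claw":{"type":"number"},"squeeze":{"type":"number"}},"required":["deltas"]}

```bash
mkdir -p pics
python3 - <<'E'
from bench import manip, cams
import cv2,numpy as np
for n in("scene","top"):
    im=cams.camera(n); cv2.imwrite(f"pics/{n}0.png",im[:,:,::-1]); i=cams.camera_info(n); print(n,{k:np.round(v,3).tolist() for k,v in i.items()})
s=manip.observe(); print(s)
E
```

```text
scene {'intrinsics': [[481.205, 0.0, 313.275], [0.0, 481.205, 202.182], [0.0, 0.0, 1.0]], 'R': [[0.49, -0.872, 0.003], [-0.564, -0.32, -0.761], [0.665, 0.371, -0.648]], 't': [-217.304, 436.759, 988.542]}
top {'intrinsics': [[394.772, 0.0, 313.409], [0.0, 394.772, 204.492], [0.0, 0.0, 1.0]], 'R': [[0.004, -1.0, 0.017], [-0.988, -0.007, -0.153], [0.153, -0.016, -0.988]], 't': [63.151, 577.903, 1171.41]}
{'time': 0.1, 'joints': array([1.21220526e+00, 4.86502271e-02, 9.77349243e-02, 1.62199536e+00,
       1.32828859e-06, 1.44301804e+00]), 'joint_velocities': array([ 8.41057868e-05, -2.10817237e-03,  3.54435643e-03, -2.13022771e-04,
        8.46083939e-04, -4.94817061e-04]), 'joint_efforts': array([ 2.14547515e-03, -3.39850509e+01,  3.20936215e+01,  1.58476346e-02,
       -1.53035517e-04, -2.31803931e-06]), 'ee_pos': array([119.87916212, 510.47640674, 191.93824217]), 'eef_rot': array([-3.13949572e+00, -2.70749228e-04,  2.91077958e+00]), 'force': array([-0.13990965,  0.10310761,  0.29215232]), 'moment': array([ 0.01095297, -0.04864417, -0.00134902]), 'finger_force': 0.0, 'finger_gap': 85.1236121233006}
```

View pics/top0.png

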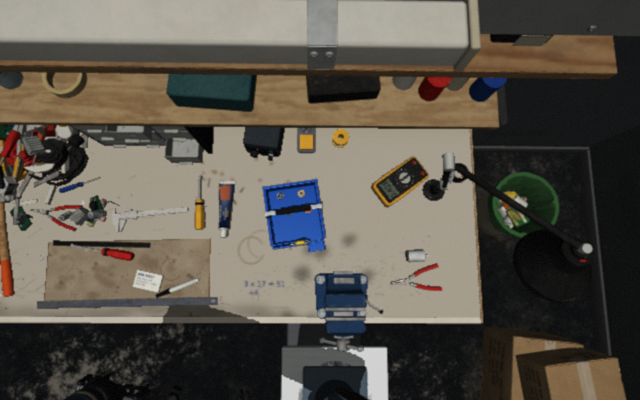

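View pics/scene0.png

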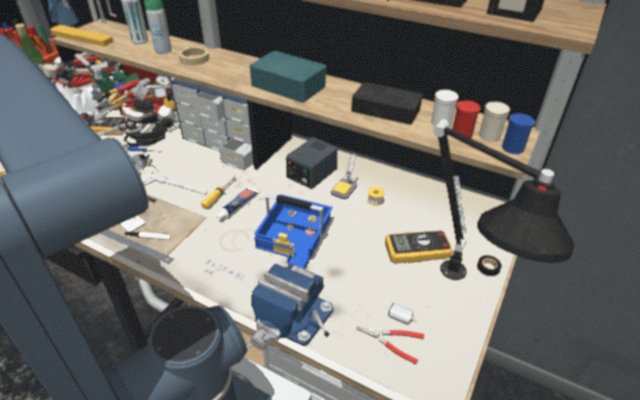

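The top view shows the tote at about (295,215) with the spout at about (316,245). The scene view shows the tote at about (293,230) and the yellow tab near (282,240). I'll enlarge both.

Run:
```python
import cv2,numpy as np
a=cv2.imread("pics/top0.png")[170:260,250:340]; b=cv2.imread("pics/scene0.png")[185:275,245:345]
o=np.hstack([cv2.resize(a,(400,400),interpolation=cv2.INTER_CUBIC),cv2.resize(b,(400,360),interpolation=cv2.INTER_CUBIC).__class__(0) if 0 else cv2.copyMakeBorder(cv2.resize(b,(400,360),interpolation=cv2.INTER_CUBIC),0,40,0,0,0)])
cv2.imwrite("pics/c0.png",o)
```

```text
(no output)
```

View pics/c0.png

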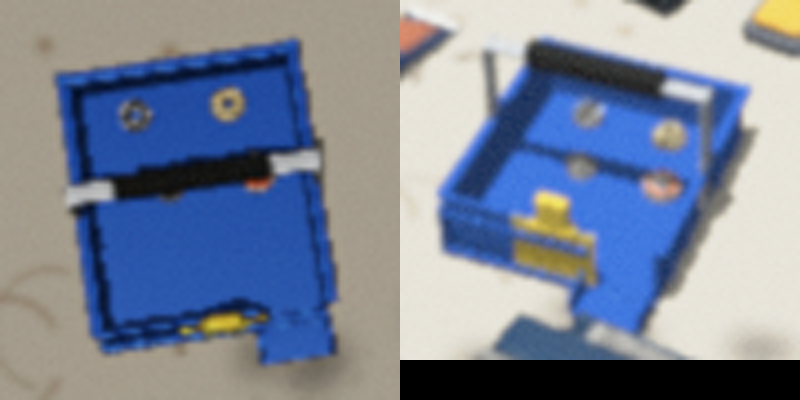

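In the enlarged view, the grip ends are at (115,187) and (270,165) on the top side. The back rim corners are at (58,75) and (298,42). The tab is at (222,323) on the top side and (552,197) in the scene. All four parts are visible, in the back half of the tote. Next I fit the tote pose.

```bash
cat > h.py <<'E'
from bench import manip, cams
import numpy as np
def proj(n,X):
    i=cams.camera_info(n); c=np.asarray(i["R"])@X+np.asarray(i["t"]); p=np.asarray(i["intrinsics"])@c; return p[:2]/p[2]
def W(p,X):
    c,s=np.cos(p[2]),np.sin(p[2]); return np.array([p[0]+c*X[0]-s*X[1],p[1]+s*X[0]+c*X[1],X[2]])
E
python3 - <<'E'
from h import *
from scipy.optimize import least_squares
T=lambda u,v:("top",(250+u/4.444-.4,170+v/4.444-.4)); S=lambda u,v:("scene",(245+(u-400)/4-.4,185+v/4-.4))
obs=[((90,80,50),T(58,75)),((90,-80,50),T(298,42)),((0,52,116),T(115,187)),((0,-52,116),T(270,165)),((0,52,116),S(530,55)),((0,-52,116),S(663,88)),((90,-80,50),S(750,90)),((-90,80,50),S(443,193)),('g',T(222,322)),('g',S(552,197))]
def f(p):
    r=[]
    for X,(n,uv) in obs:
        if X=='g': X=(-93.5,-50+p[3],79.5)
        r+=list(proj(n,W(p,X))-uv)
    return r
R=least_squares(f,[450,50,0,40],x_scale=[100,100,.1,50],loss='soft_l1'); p=R.x
print(p,np.degrees(p[2])); print(np.round(np.reshape(f(p),(-1,2)),1).tolist())
print("tab",W(p,(-93.5,-50+p[3],79.5)),"shut",W(p,(-93.5,-50,79.5)),"grip",W(p,(0,0,116)))
E
```

```text
[5.52215203e+02 1.23847982e+02 1.45375428e-01 4.48388422e+01] 8.329398489940209
[[2.3, 0.6], [-0.3, 1.1], [0.5, -0.0], [1.4, 0.0], [-0.7, -1.5], [0.8, -0.9], [-0.9, -0.8], [-0.6, -0.5], [0.7, -0.2], [-0.5, -0.6]]
tab [460.44914491 105.19649052  79.5       ] shut [466.94467483  60.83062678  79.5       ] grip [552.21520305 123.84798167 116.        ]
```

arm_command(deltas=[{"offset":[0.15,-0.18,0],"twist":[0,0,-0.0254]},{"offset":[0.15,-0.18,0],"twist":[0,0,-0.0254]},{"offset":[0.15,-0.18,0],"twist":[0,0,-0.0254]},{"offset":[0.15,-0.18,0],"twist":[0,0,-0.0254]},{"offset":[0.15,-0.18,0],"twist":[0,0,-0.0254]},{"offset":[0.15,-0.18,0],"twist":[0,0,-0.0254]},{"offset":[0.15,-0.18,0],"twist":[0,0,-0.0254]},{"offset":[0.15,-0.18,0],"twist":[0,0,-0.0254]},{"offset":[0.15,-0.18,0],"twist":[0,0,-0.0254]},{"offset":[0.15,-0.18,0],"twist":[0,0,-0.0254]},{"offset":[0.15,-0.18,0],"twist":[0,0,-0.0254]},{"offset":[0.15,-0.18,0],"twist":[0,0,-0.0254]},{"offset":[0.15,-0.18,0],"twist":[0,0,-0.0254]},{"offset":[0.15,-0.18,0],"twist":[0,0,-0.0254]},{"offset":[0.15,-0.18,0],"twist":[0,0,-0.0254]},{"offset":[0,0,0],"twist":[0,0,0]},{"offset":[0,0,0],"twist":[0,0,0]}], claw=0, squeeze=20)

```text
time: 2.22
ee_pos: [457.0, 106.3, 192.6]
eef_rot: [-3.14, -0.001, 1.714]
force: [0.1, 0.6, 0.0]
finger_gap: 42.4
finger_force: 0.0
```

arm_command(deltas=[{"offset":[0.023,-0.007,-0.2],"twist":[0,0,0]},{"offset":[0,0,-0.2],"twist":[0,0,0]},{"offset":[0,0,-0.2],"twist":[0,0,0]},{"offset":[0,0,-0.15],"twist":[0,0,0]},{"offset":[0,0,-0.08],"twist":[0,0,0]},{"offset":[0,0,0],"twist":[0,0,0]}])

```text
time: 2.98
ee_pos: [460.0, 105.5, 67.9]
eef_rot: [-3.14, -0.0, 1.715]
force: [0.2, 0.5, 1.1]
finger_gap: 42.8
finger_force: 0.0
```

Run:
```python
from h import *
import cv2
a=cams.camera("top"); b=cams.camera("scene")
cv2.imwrite("pics/c1.png",np.hstack([cv2.resize(a[170:270,250:350],(400,400),interpolation=2),cv2.resize(b[175:275,235:335],(400,400),interpolation=2)])[:,:,::-1])
```

```text
(no output)
```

View pics/c1.png

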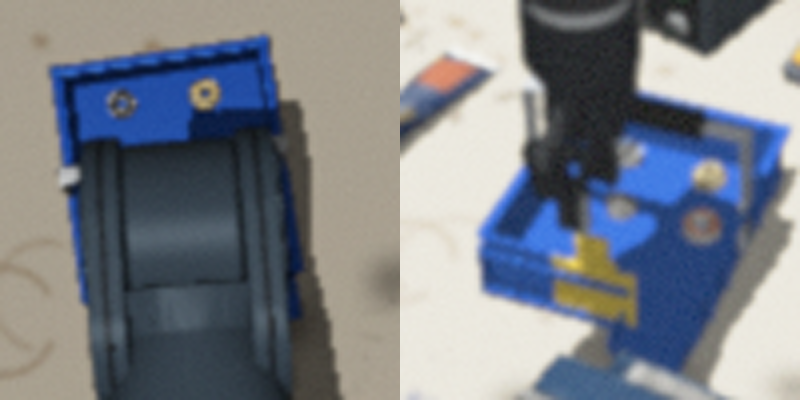

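Run:
```python
from h import *
for X in [(460,105.5,73),(439,102.5,73),(481,108.5,73),(460.4,105.2,79.5),(435,102,73),(485,109,73)]:
    u,v=proj("scene",np.array(X)); print(X,round(400+(u-235)*4),round((v-175)*4))
```

```text
(460, 105.5, 73) 588 240
(439, 102.5, 73) 575 261
(481, 108.5, 73) 601 220
(460.4, 105.2, 79.5) 588 233
(435, 102, 73) 572 265
(485, 109, 73) 603 216
```

The tab's top is at about (592,240), where it was predicted (588,233). The finger tips straddle it but look a little high. I'll lower 10 mm and pinch.

arm_command(deltas=[{"offset":[0,-0.007,-0.04],"twist":[0,0,0]},{"offset":[0,0,-0.027],"twist":[0,0,0]},{"offset":[0,0,0],"twist":[0,0,0]}])

```text
time: 3.45
ee_pos: [460.8, 103.8, 58.1]
eef_rot: [-3.141, -0.0, 1.714]
force: [-0.7, -0.5, 0.1]
finger_gap: 42.4
finger_force: 0.0
```

arm_command(deltas=[{"offset":[0,0,0],"twist":[0,0,0]},{"offset":[0,0,0],"twist":[0,0,0]},{"offset":[0,0,0],"twist":[0,0,0]},{"offset":[0,0,0],"twist":[0,0,0]},{"offset":[0,0,0],"twist":[0,0,0]}], claw=-1, squeeze=20)

```text
time: 4.08
ee_pos: [461.1, 104.0, 58.5]
eef_rot: [3.142, 0.0, 1.714]
force: [-1.1, 0.4, -0.1]
finger_gap: 0.1
finger_force: 0.0
```

The fingers closed on nothing, so I need another look.

Run:
```python
from h import *
import cv2
b=cams.camera("scene")
cv2.imwrite("pics/c2.png",cv2.resize(b[190:270,240:320],(560,560),interpolation=2)[:,:,::-1])
u,v=proj("scene",np.array([461.1,104,58.5]));print((u-240)*7,(v-190)*7)
```

```text
300.2523449327616 342.2655046731102
```

View pics/c2.png

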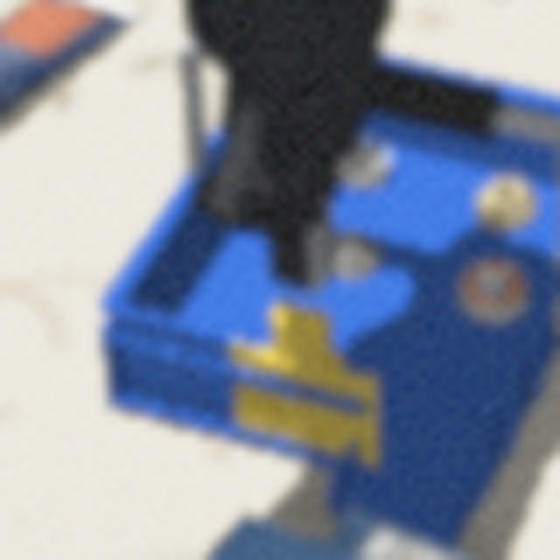

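The shut tips sit at (295,280), about 9 px above where the calibration puts them (300,342). They look about 25–30 mm higher than reported, just above the tab top at (300,312). I'll reopen, go down carefully and retry.

arm_command(deltas=[{"offset":[0,0,0],"twist":[0,0,0]},{"offset":[0,0,0],"twist":[0,0,0]},{"offset":[0,0,0],"twist":[0,0,0]},{"offset":[0,0,-0.035],"twist":[0,0,0]},{"offset":[0,0,-0.035],"twist":[0,0,0]},{"offset":[0,0,-0.035],"twist":[0,0,0]},{"offset":[0,0,-0.035],"twist":[0,0,0]},{"offset":[0,0,0],"twist":[0,0,0]}], claw=0)

```text
time: 5.12
ee_pos: [460.4, 103.9, 36.7]
eef_rot: [-3.14, -0.0, 1.714]
force: [-0.2, 0.2, -0.5]
finger_gap: 43.1
finger_force: 0.0
```

Run:
```python
from h import *
import cv2
b=cams.camera("scene"); a=cams.camera("top")
cv2.imwrite("pics/c3.png",cv2.resize(b[190:270,240:320],(560,560),interpolation=2)[:,:,::-1])
s=manip.observe(); print(s['ee_pos'],s['force'],s['joints'])
```

```text
[461.00456731 103.94196252  37.39343723] [ 0.46653238 -0.35875163  0.59154795] [ 7.97251450e-02 -6.45592533e-02 -3.22926294e-01  1.31260013e+00
 -8.28224117e-06  1.50749205e+00]
```

View pics/c3.png

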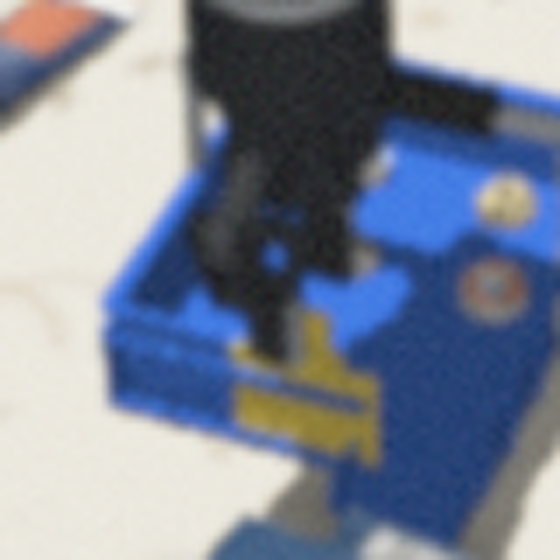

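The front finger tip is at about (275,355) and the back one at (340,275), so they straddle the tab and now overlap its upper part. Closing.

arm_command(deltas=[{"offset":[0,0,0],"twist":[0,0,0]},{"offset":[0,0,0],"twist":[0,0,0]},{"offset":[0,0,0],"twist":[0,0,0]},{"offset":[0,0,0],"twist":[0,0,0]},{"offset":[0,0,0],"twist":[0,0,0]}], claw=-1, squeeze=20)

```text
time: 5.85
ee_pos: [461.2, 104.0, 37.8]
eef_rot: [3.141, 0.0, 1.714]
force: [-1.1, -0.2, 2.6]
finger_gap: 9.3
finger_force: 22.7
```

Tab gripped: the gap is 9.3 mm against its 10 mm thickness. Now I slide the gate along the tote's -y.

arm_command(deltas=[{"offset":[0.005,-0.033,0],"twist":[0,0,0]},{"offset":[0.005,-0.033,0],"twist":[0,0,0]},{"offset":[0.005,-0.033,0],"twist":[0,0,0]},{"offset":[0.005,-0.033,0],"twist":[0,0,0]},{"offset":[0.005,-0.033,0],"twist":[0,0,0]},{"offset":[0.005,-0.033,0],"twist":[0,0,0]},{"offset":[0.005,-0.033,0],"twist":[0,0,0]},{"offset":[0.005,-0.033,0],"twist":[0,0,0]},{"offset":[0,0,0],"twist":[0,0,0]}])

```text
time: 6.98
ee_pos: [467.6, 63.4, 37.8]
eef_rot: [3.141, 0.001, 1.713]
force: [-1.4, -0.0, 4.9]
finger_gap: 8.6
finger_force: 22.9
```

arm_command(deltas=[{"offset":[0.002,-0.014,0],"twist":[0,0,0]},{"offset":[0.002,-0.014,0],"twist":[0,0,0]},{"offset":[0,0,0],"twist":[0,0,0]}])

```text
time: 7.35
ee_pos: [468.1, 60.1, 37.8]
eef_rot: [3.141, -0.0, 1.714]
force: [-0.8, 1.3, 5.0]
finger_gap: 9.1
finger_force: 22.9
```

arm_command(deltas=[{"offset":[0.002,-0.014,0],"twist":[0,0,0]},{"offset":[0.002,-0.014,0],"twist":[0,0,0]}])

```text
time: 7.6
ee_pos: [468.9, 56.9, 37.7]
eef_rot: [3.14, -0.002, 1.715]
force: [0.2, 3.8, 5.9]
finger_gap: 8.7
finger_force: 23.0
```

arm_command(deltas=[{"offset":[0.002,-0.014,0],"twist":[0,0,0]},{"offset":[0.002,-0.014,0],"twist":[0,0,0]}])

```text
time: 7.85
ee_pos: [469.4, 52.1, 37.8]
eef_rot: [3.14, -0.001, 1.715]
force: [-0.2, 4.2, 4.8]
finger_gap: 8.8
finger_force: 23.3
```

Run:
```python
from h import *
import cv2
b=cams.camera("scene"); a=cams.camera("top")
cv2.imwrite("pics/c4.png",np.hstack([cv2.resize(a[170:260,250:340],(400,400),interpolation=2),cv2.resize(b[185:275,245:335],(400,400),interpolation=2)])[:,:,::-1])
print(manip.observe()['force'])
```

```text
[-0.19420641  3.64989911  5.03305203]
```

View pics/c4.png

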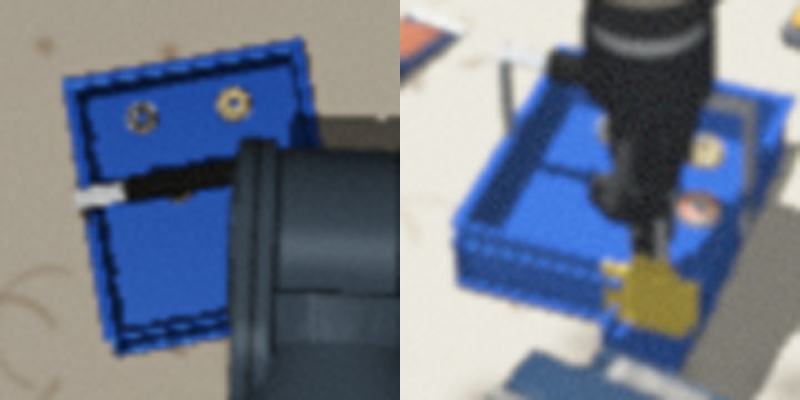

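The gate is shut: the yellow plate now spans (605–695, 262–330) in front of the spout. Force rose to about 4 N as the tote slid a few mm against the end stop. I refit the tote pose and release.

Run:
```python
from h import *
from scipy.optimize import least_squares
T=lambda u,v:("top",(250+u/4.444-.4,170+v/4.444-.4)); S=lambda u,v:("scene",(245+(u-400)/4.444-.4,185+v/4.444-.4))
obs=[((90,80,50),T(65,78)),((90,-80,50),T(302,40)),((0,52,116),T(126,190)),((0,52,116),S(550,65)),((90,-80,50),S(795,97)),((-90,80,50),S(455,222))]
def f(p):
    r=[]
    for X,(n,uv) in obs: r+=list(proj(n,W(p,X))-uv)
    g=W(p,(-93.5,-50,79.5))-np.array([469.4,52.1,79.5]); r+=[g[0]/4,g[1]/8]
    return r
R=least_squares(f,[552,120,.15],x_scale=[100,100,.1],loss='soft_l1'); p=R.x
print(p,np.degrees(p[2])); print(np.round(np.reshape(f(p),(-1,2)),1).tolist())
print("tab shut",W(p,(-93.5,-50,79.5)))
```

```text
[5.52746738e+02 1.17403147e+02 1.79621363e-01] 10.291546020707365
[[1.9, 0.8], [-0.2, 0.7], [0.4, -0.2], [-0.2, -1.4], [-1.0, -0.4], [0.4, -0.6], [0.1, -0.1]]
tab shut [469.68387355  51.5031427   79.5       ]
```

arm_command(deltas=[{"offset":[0,0,0],"twist":[0,0,0]},{"offset":[0,0,0],"twist":[0,0,0]},{"offset":[0,0,0],"twist":[0,0,0]},{"offset":[0,0,0.08],"twist":[0,0,0]},{"offset":[0,0,0.2],"twist":[0,0,0]},{"offset":[0,0,0.2],"twist":[0,0,0]},{"offset":[0,0,0.2],"twist":[0,0,0]},{"offset":[0,0,0.2],"twist":[0,0,0]},{"offset":[0,0,0],"twist":[0,0,0]}], claw=0)

```text
time: 9.07
ee_pos: [471.2, 51.6, 173.3]
eef_rot: [3.135, 0.002, 1.714]
force: [-0.5, 0.2, -1.2]
finger_gap: 42.8
finger_force: 0.0
```

arm_command(deltas=[{"offset":[0.09,0.073,0],"twist":[0,0,0.0022]},{"offset":[0.09,0.073,0],"twist":[0,0,0.0022]},{"offset":[0.09,0.073,0],"twist":[0,0,0.0022]},{"offset":[0.09,0.073,0],"twist":[0,0,0.0022]},{"offset":[0.09,0.073,0],"twist":[0,0,0.0022]},{"offset":[0.09,0.073,0],"twist":[0,0,0]},{"offset":[0,0,-0.2],"twist":[0,0,0]},{"offset":[0,0,-0.1],"twist":[0,0,0]},{"offset":[0,0,0],"twist":[0,0,0]},{"offset":[0,0,0],"twist":[0,0,0]}])

```text
time: 10.32
ee_pos: [550.0, 117.3, 125.1]
eef_rot: [3.141, 0.0, 1.748]
force: [0.0, 0.7, 0.1]
finger_gap: 42.8
finger_force: 0.0
```

Run:
```python
from h import *
import cv2
b=cams.camera("scene"); a=cams.camera("top")
cv2.imwrite("pics/c5.png",np.hstack([cv2.resize(a[170:260,250:340],(400,400),interpolation=2),cv2.resize(b[175:275,245:345],(400,400),interpolation=2)])[:,:,::-1])
s=manip.observe();print(s['ee_pos'],s['eef_rot'])
```

```text
[550.57088261 117.43163301 125.8076667 ] [3.13937969e+00 1.87280542e-04 1.74820427e+00]
```

View pics/c5.png

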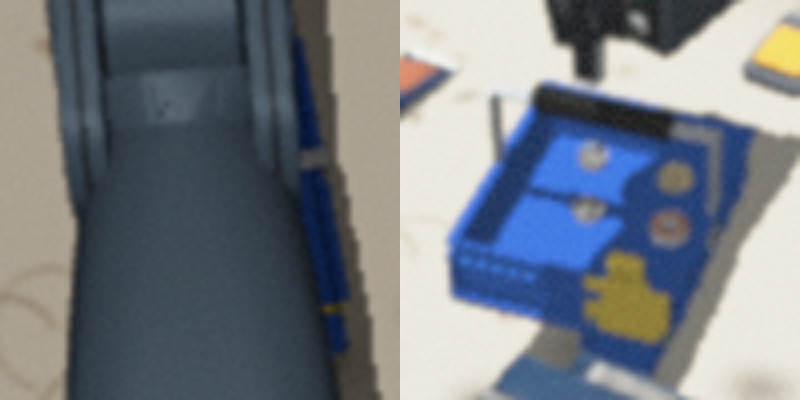

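The front finger tip is at (590,80), against (593,82) predicted for a point above the grip centre at true height 160. So the 28 mm height bias is confirmed, the gate looks shut (583–670, 255–340), and I can descend and grip.

arm_command(deltas=[{"offset":[0.014,0,-0.1],"twist":[0,0,0]},{"offset":[0,0,-0.1],"twist":[0,0,0]},{"offset":[0,0,-0.1],"twist":[0,0,0]},{"offset":[0,0,-0.075],"twist":[0,0,0]},{"offset":[0,0,0],"twist":[0,0,0]},{"offset":[0,0,0],"twist":[0,0,0]}])

```text
time: 11.18
ee_pos: [552.2, 117.5, 68.5]
eef_rot: [3.141, 0.0, 1.748]
force: [0.3, -0.4, 0.9]
finger_gap: 42.9
finger_force: 0.0
```

arm_command(deltas=[{"offset":[0,0,0],"twist":[0,0,0]},{"offset":[0,0,0],"twist":[0,0,0]},{"offset":[0,0,0],"twist":[0,0,0]},{"offset":[0,0,0],"twist":[0,0,0]},{"offset":[0,0,0],"twist":[0,0,0]},{"offset":[0,0,0],"twist":[0,0,0]}], claw=-1, squeeze=120)

```text
time: 11.92
ee_pos: [552.7, 117.5, 69.5]
eef_rot: [3.14, 0.0, 1.749]
force: [-1.5, 1.1, 5.4]
finger_gap: 13.0
finger_force: 117.8
```

arm_command(deltas=[{"offset":[0,0,0.03],"twist":[0,0,0]},{"offset":[0,0,0.06],"twist":[0,0,0]},{"offset":[0,0,0.08],"twist":[0,0,0]},{"offset":[0,0,0.1],"twist":[0,0,0]},{"offset":[0,0,0.1],"twist":[0,0,0]},{"offset":[0,0,0.1],"twist":[0,0,0]},{"offset":[0,0,0.1],"twist":[0,0,0]},{"offset":[0,0,0.1],"twist":[0,0,0]},{"offset":[0,0,0.1],"twist":[0,0,0]},{"offset":[0,0,0.1],"twist":[0,0,0]},{"offset":[0,0,0.1],"twist":[0,0,0]},{"offset":[0,0,0.08],"twist":[0,0,0]},{"offset":[0,0,0.04],"twist":[0,0,0]},{"offset":[0,0,0],"twist":[0,0,0]},{"offset":[0,0,0],"twist":[0,0,0]}])

```text
time: 13.8
ee_pos: [551.6, 117.4, 230.9]
eef_rot: [-3.14, -0.0, 1.748]
force: [-0.6, 1.0, -6.9]
finger_gap: 13.4
finger_force: 117.6
```

arm_command(deltas=[{"offset":[0,0,0],"twist":[0.0057,-0.004,0]},{"offset":[0,0,0],"twist":[0.0114,-0.0079,0]},{"offset":[0,0,0],"twist":[0.0114,-0.0079,0]},{"offset":[0,0,0],"twist":[0.0114,-0.0079,0]},{"offset":[0,0,0],"twist":[0.0114,-0.0079,0]},{"offset":[0,0,0],"twist":[0.0114,-0.0079,0]},{"offset":[0,0,0],"twist":[0.0114,-0.0079,0]},{"offset":[0,0,0],"twist":[0.0114,-0.0079,0]},{"offset":[0,0,0],"twist":[0.0114,-0.0079,0]},{"offset":[0,0,0],"twist":[0.0114,-0.0079,0]},{"offset":[0,0,0],"twist":[0.0114,-0.0079,0]},{"offset":[0,0,0],"twist":[0.0114,-0.0079,0]},{"offset":[0,0,0],"twist":[0.0114,-0.0079,0]},{"offset":[0,0,0],"twist":[0.0114,-0.0079,0]},{"offset":[0,0,0],"twist":[0.0114,-0.0079,0]},{"offset":[0,0,0],"twist":[0.0057,-0.004,0]},{"offset":[0,0,0],"twist":[0,0,0]},{"offset":[0,0,0],"twist":[0,0,0]},{"offset":[0,0,0],"twist":[0,0,0]},{"offset":[0,0,0],"twist":[0,0,0]}])

```text
time: 16.3
ee_pos: [552.1, 117.6, 231.9]
eef_rot: [2.646, -0.445, 1.863]
force: [-0.2, 0.7, -6.7]
finger_gap: 13.3
finger_force: 117.9
```

Run:
```python
from h import *
import cv2
b=cams.camera("scene"); a=cams.camera("top")
cv2.imwrite("pics/c6.png",np.hstack([cv2.resize(a[160:260,250:350],(400,400),interpolation=2),cv2.resize(b[135:235,245:345],(400,400),interpolation=2)])[:,:,::-1])
s=manip.observe();print(s['ee_pos'],s['eef_rot'],s['joints'],s['moment'])
```

```text
[552.03795961 117.59404889 231.79092712] [ 2.64573137 -0.44501411  1.86318738] [-0.29164836 -0.26525507 -0.26185797  1.34148964  0.6165378   1.17557826] [-1.47943368  1.007207   -0.03205552]
```

View pics/c6.png

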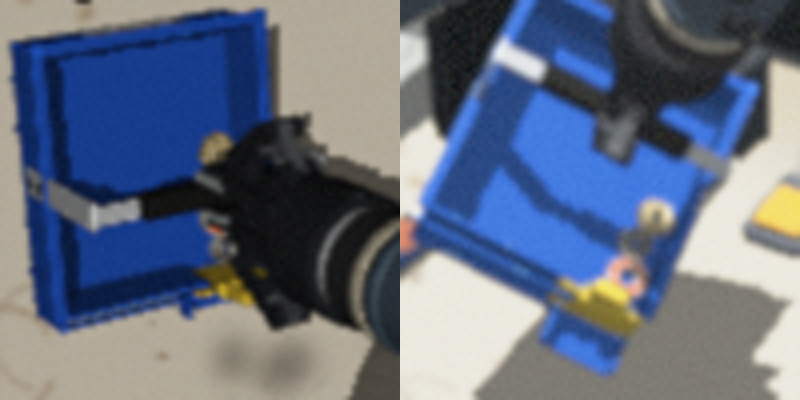

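The parts have slid to the right wall near the spout: orange at (628,275), a bearing at (635,240), and the brass gear farthest back at (655,215). I compute their distances to the corner.

```bash
cat > t.py <<'E'
from h import *
from scipy.spatial.transform import Rotation as Ro
from scipy.optimize import least_squares
def tote(s,c=None):
    Rt=Ro.from_euler('xyz',s['eef_rot']).as_matrix(); R0=Ro.from_euler('xyz',[np.pi,0,1.748]).as_matrix()
    return Rt@R0.T@Ro.from_euler('z',.1796).as_matrix(), np.array(s['ee_pos'])-47*Rt[:,2]
def ray(n,uv,Q,g,z):
    i=cams.camera_info(n);R=np.asarray(i["R"]);C=-R.T@np.asarray(i["t"]);d=R.T@np.linalg.inv(np.asarray(i["intrinsics"]))@np.array([*uv,1.])
    c=Q.T@(C-g)+[0,0,116];e=Q.T@d;return c+e*(z-c[2])/e[2]
E
python3 - <<'E'
from t import *
s=manip.observe();Q,g=tote(s)
S=lambda u,v:(245+(u-400)/4-.4,135+v/4-.4); T=lambda u,v:(250+u/4-.4,160+v/4-.4)
obs=[((0,52,116),"scene",S(545,70)),((-90,80,50),"scene",S(422,215)),((90,-80,50),"scene",S(755,85)),((0,52,116),"top",T(140,208)),((90,80,50),"top",T(12,42)),((90,-80,50),"top",T(268,12))]
f=lambda g:np.concatenate([proj(n,Q@(np.array(X)-[0,0,116])+g)-uv for X,n,uv in obs])
print("tool-axis bias residual",f(g).round(1))
r=least_squares(f,g,x_scale=100);print(g,r.x,f(r.x).round(1)); g=r.x
print("tilt",np.degrees(np.arccos(Q[2,2])),"ax",np.degrees(np.arccos(Q[2,:2])))
for k,uv,z in(("gear",S(657,212),14),("brg",S(635,240),10),("orange",S(628,273),12),("gearT",None,14)):
    p=ray("scene",uv,Q,g,z) if uv else ray("top",T(213,148),Q,g,z); print(k,p.round(),np.linalg.norm(p-[-86,-76,4]).round())
print("lowest",min((Q@(np.array(X)-[0,0,116])+g)[2] for X in[(-123,-53,0),(-90,-80,0),(-90,80,0),(90,-80,0)]))
E
```

```text
tool-axis bias residual [-0.4  0.2  0.6 -3.2 -1.   0.5  0.6 -0.3  7.9  2.4 -0.8  0.9]
[535.7543418   94.10827196 269.10395532] [539.87010859  98.94353599 263.30826263] [-1.1  0.8  0.2 -2.9 -1.9  1.  -1.2 -1.7  6.3  1.3 -2.6 -0. ]
tilt 37.449063936423755 ax [64.50197467 64.56795607]
gear [ -7. -64.  14.] 81.0
brg [-31. -59.  10.] 58.0
orange [-55. -64.  12.] 35.0
gearT [ -9. -60.  14.] 80.0
lowest 95.50716011480031
```

The gear is only just inside the limit, at about 81 mm, because the parts stand in a column along the right wall. I have time to break it up: swing briefly front-down with a slight left tilt, then back to a steeper diagonal.

Run:
```python
from t import *
s=manip.observe();Q,g=tote(s)
Y=Ro.from_euler('z',.1796)
mk=lambda a,b:(Y*Ro.from_rotvec(np.radians([a,b,0]))).as_matrix()
A=mk(-5,-33);B=mk(30,-30)
for P,N in((Q,A),(A,B)):
    v=Ro.from_matrix(N@P.T).as_rotvec(degrees=True);print(v,np.linalg.norm(v),(v/180/12).round(4))
```

```text
[-28.3880794  -11.20565077  -8.64898187] 31.72151554171621 [-0.0131 -0.0052 -0.004 ]
[32.24231436  8.17209905  9.73346275] 34.656750212886465 [0.0149 0.0038 0.0045]
```

arm_command(deltas=[{"offset":[0,0,0],"twist":[-0.0131,-0.0052,-0.004]},{"offset":[0,0,0],"twist":[-0.0131,-0.0052,-0.004]},{"offset":[0,0,0],"twist":[-0.0131,-0.0052,-0.004]},{"offset":[0,0,0],"twist":[-0.0131,-0.0052,-0.004]},{"offset":[0,0,0],"twist":[-0.0131,-0.0052,-0.004]},{"offset":[0,0,0],"twist":[-0.0131,-0.0052,-0.004]},{"offset":[0,0,0],"twist":[-0.0131,-0.0052,-0.004]},{"offset":[0,0,0],"twist":[-0.0131,-0.0052,-0.004]},{"offset":[0,0,0],"twist":[-0.0131,-0.0052,-0.004]},{"offset":[0,0,0],"twist":[-0.0131,-0.0052,-0.004]},{"offset":[0,0,0],"twist":[-0.0131,-0.0052,-0.004]},{"offset":[0,0,0],"twist":[-0.0131,-0.0052,-0.004]},{"offset":[0,0,0],"twist":[0,0,0]},{"offset":[0,0,0],"twist":[0,0,0]}])

```text
time: 18.15
ee_pos: [551.3, 118.1, 230.9]
eef_rot: [2.565, 0.077, 1.725]
force: [1.4, -0.5, -6.6]
finger_gap: 13.1
finger_force: 117.8
```

Run:
```python
from h import *
import cv2
b=cams.camera("scene"); a=cams.camera("top")
cv2.imwrite("pics/c7.png",np.hstack([cv2.resize(a[160:260,250:350],(400,400),interpolation=2),cv2.resize(b[145:245,245:345],(400,400),interpolation=2)])[:,:,::-1])
s=manip.observe();print(s['ee_pos'],s['eef_rot'])
```

```text
[551.84369568 117.45821391 231.50082663] [2.56387397 0.07830632 1.72408158]
```

View pics/c7.png

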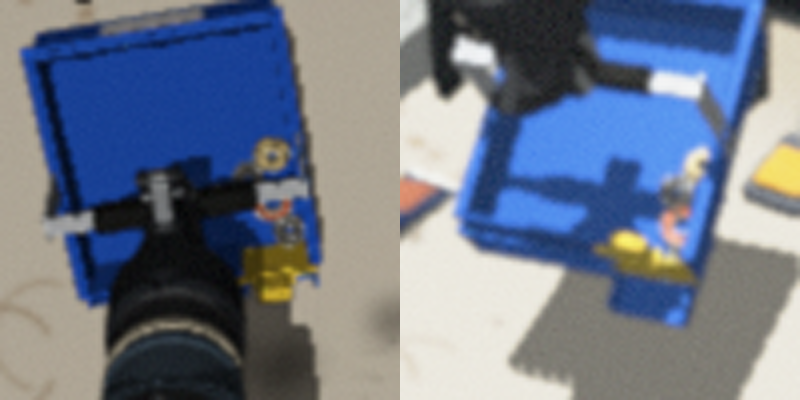

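The column still holds: gear at (270,155), orange at (275,210), one bearing buckled left at (243,170). The pictures are used up, so from here I track the gear and orange numerically by colour. Next is a bit more left tilt.

```bash
cat >> t.py <<'E'
import cv2
Y=Ro.from_euler('z',.1796)
mk=lambda a,b:(Y*Ro.from_rotvec(np.radians([a,b,0]))).as_matrix()
def find():
    s=manip.observe();Q,g=tote(s)
    for n in("top","scene"):
        im=cams.camera(n);h=cv2.cvtColor(cv2.GaussianBlur(im,(3,3),0),cv2.COLOR_RGB2HSV).astype(int);H,Sa,V=h[...,0],h[...,1],h[...,2]
        m=np.zeros(H.shape,bool)
        # keep only pixels whose ray meets the tote floor inside the walls
        v,u=np.mgrid[150:270,245:350]
        for name,z,lo,hi,s0,s1 in(("gear",14,12,26,50,170),("orange",12,0,11,70,256),("grey",12,0,180,0,60)):
            k=(H>=lo)&(H<=hi)&(Sa>=s0)&(Sa<s1)&(V>60)
            P=[]
            for a,b in zip(u.ravel(),v.ravel()):
                if k[b,a]:
                    p=ray(n,(a,b),Q,g,z)
                    if -84<p[0]<84 and -74<p[1]<74: P.append((*p[:2],a,b))
            P=np.array(P)
            if len(P)>2: print(n,name,len(P),np.median(P,0).round(),"d",np.hypot(*(np.median(P[:,:2],0)-[-86,-76])).round())
            else: print(n,name,len(P))
E
python3 - <<'E'
from t import *
s=manip.observe();Q,g=tote(s);A=mk(-16,-32);B=mk(30,-30)
for P,N,k in((Q,A,5),(A,B,14)):
    v=Ro.from_matrix(N@P.T).as_rotvec(degrees=True);print(v,(v/180/k).round(4))
find()
E
```

```text
[-10.54549444  -1.07357997  -3.13346487] [-0.0117 -0.0012 -0.0035]
[42.74584625  9.27128153 12.40560374] [0.017  0.0037 0.0049]
top gear 36 [-30. -58. 318. 201.] d 59.0
top orange 18 [-65. -54. 318. 213.] d 31.0Traceback (most recent call last):
  File "<stdin>", line 5, in <module>
  File "t.py", line 25, in find
    p=ray(n,(a,b),Q,g,z)
  File "t.py", line 8, in ray
    i=cams.camera_info(n);R=np.asarray(i["R"]);C=-R.T@np.asarray(i["t"]);d=R.T@np.linalg.inv(np.asarray(i["intrinsics"]))@np.array([*uv,1.])
ValueError: time passes only in moves, steps and waits
```

```bash
sed -i 's/^def ray/CI={n:cams.camera_info(n) for n in("top","scene")}\ndef ray/; s/i=cams.camera_info(n);R=np.asarray(i\["R"\]);C/i=CI[n];R=np.asarray(i["R"]);C/' t.py
python3 - <<'E'
from t import *
s=manip.observe();Q,g=tote(s);B=mk(28,-32)
v=Ro.from_matrix(B@Q.T).as_rotvec(degrees=True);print(v,(v/180/12).round(4))
for n,uv in(("T brg",(310.4,202)),("gear",(317.2,198.5)),("brg2",(321.8,217)),("orange",(318,212))): print(n,ray("top",uv,Q,g,12).round())
find()
E
```

```text
[30.50374728  5.93456193  9.25024172] [0.0141 0.0027 0.0043]
T brg [-30. -37.  12.]
gear [-22. -57.  12.]
brg2 [-81. -61.  12.]
orange [-63. -53.  12.]
top gear 25 [-32. -58. 318. 202.] d 57.0
top orange 20 [-67. -47. 316. 214.] d 34.0
top grey 194 [-47. -48. 316. 208.] d 48.0
scene gear 61 [-77. -33. 305. 204.] d 43.0
scene orange 10 [-64. -40. 308. 201.] d 42.0
scene grey 256 [ 20. -39. 312. 172.] d 113.0
```

arm_command(deltas=[{"offset":[0,0,0],"twist":[0.0141,0.0027,0.0043]},{"offset":[0,0,0],"twist":[0.0141,0.0027,0.0043]},{"offset":[0,0,0],"twist":[0.0141,0.0027,0.0043]},{"offset":[0,0,0],"twist":[0.0141,0.0027,0.0043]},{"offset":[0,0,0],"twist":[0.0141,0.0027,0.0043]},{"offset":[0,0,0],"twist":[0.0141,0.0027,0.0043]},{"offset":[0,0,0],"twist":[0.0141,0.0027,0.0043]},{"offset":[0,0,0],"twist":[0.0141,0.0027,0.0043]},{"offset":[0,0,0],"twist":[0.0141,0.0027,0.0043]},{"offset":[0,0,0],"twist":[0.0141,0.0027,0.0043]},{"offset":[0,0,0],"twist":[0.0141,0.0027,0.0043]},{"offset":[0,0,0],"twist":[0.0141,0.0027,0.0043]},{"offset":[0,0,0],"twist":[0,0,0]},{"offset":[0,0,0],"twist":[0,0,0]},{"offset":[0,0,0],"twist":[0,0,0]},{"offset":[0,0,0],"twist":[0,0,0]}])

```text
time: 20.4
ee_pos: [552.0, 117.6, 232.1]
eef_rot: [2.535, -0.459, 1.896]
force: [0.2, -0.5, -6.6]
finger_gap: 13.3
finger_force: 118.0
```

Run:
```python
from t import *
s=manip.observe();Q,g=tote(s);print(np.degrees(np.arccos(Q[2,2])),np.degrees(np.arccos(Q[2,:2])),s['joints'].round(2))
find()
# nominal image positions of tote-frame references, scene
for X in[(-7,-64,14),(-30,-62,12),(-55,-62,12),(-86,-76,4)]: print(X,proj("scene",Q@(np.array(X)-[0,0,116])+g).round(1))
im=cams.camera("scene")
cv2.imwrite("pics/d.png",im[:,:,::-1])
h=cv2.cvtColor(im,cv2.COLOR_RGB2HSV)
def ch(p):
    H,S,V=map(int,p)
    if V<55:return '#'
    if S<70:return 'g'
    if 95<=H<=125:return '.'
    if H<12 or H>170:return 'O'
    if H<35:return 'Y' if S>190 else 'y'
    return '?'
print("cols 285-325 rows 175-230")
for r in range(170,225): print(r,''.join(ch(h[r,c]) for c in range(280,330)))
```

```text
42.545123178613494 [59.22196094 63.76902437] [-0.33 -0.36 -0.37  1.25  0.69  1.17]
top gear 1
top orange 27 [-72. -37. 297. 218.] d 41.0
top grey 243 [-52.   4. 284. 215.] d 86.0
scene gear 57 [-75. -59. 299. 206.] d 20.0
scene orange 2
scene grey 409 [ 22. -28. 299. 170.] d 118.0
(-7, -64, 14) [309.9 185.4]
(-30, -62, 12) [305.7 192.6]
(-55, -62, 12) [302.  200.7]
(-86, -76, 4) [301.2 213.6]
cols 285-325 rows 175-230
170 ...............gggggggggg#########................
171 ..............ggggggggg.....########.............g
172 ..............ggggggggg......#######g............g
173 ..............gggggggg..........####gggg........gg
174 ..............gggggggg...........##ggggggg......gg
175 .............ggggggggg..............ggggggg...gggg
176 .............ggggggggg................gggggggggggg
177 .............ggggggggg.................ggggggggggg
178 ...............ggggggg...................ggggggggg
179 ................ggggg......................ggggggg
180 ..................ggg......................ggggggg
181 ...........................................ggggggg
182 ..............
[... 1646 characters left out ...]
gyyyyyyyyyyygg.....ggggggggggggggggggggg
213 gg.........gggyyyyyyyyygg....ggggggggggggggggggggg
214 g............ggyyyyyyyyyyg..gggggggggggggggggggggg
215 g..............ggyyyyyyyyygggggggggggggggggggggggg
216 .................ggyyyyyyggggggggggggggggggggggggg
217 ...................ggggggggggggggggggggggggggggggg
218 .....................ggggggggggggggggggggggggggggg
219 g.....................gggggggggggggggggggggggggggg
220 ggg..................ggggggggggggggggggggggggggggg
221 gggg.................ggggggggggggggggggggggggggggg
222 ggggg...............gggggggggggggggggggggggggggggg
223 ggggggg.............gggggggggggggggggggggggggggggg
224 ggggggggg..........ggggggggggggggggggggggggggggggg
```

Run:
```python
from t import *
s=manip.observe();Q,g=tote(s)
for uv in[(291.5,202.5),(301.5,202.5),(283,198.5),(287,202)]:
    p=ray("scene",uv,Q,g,12);print(uv,p.round(),np.hypot(*(p[:2]-[-86,-76])).round())
im=cv2.imread("pics/d.png")[:,:,::-1]
for r in(196,198,200,202,204): print(r,[tuple(map(int,im[r,c])) for c in range(270,306,2)])
for X in[(-90,80,50),(-90,0,50),(-90,-30,50),(-86,0,4),(-86,-30,4),(-90,-80,50)]: print(X,proj("scene",Q@(np.array(X)-[0,0,116])+g).round(1))
print([proj("top",Q@(np.array(X)-[0,0,116])+g).round() for X in [(-40,-60,12),(-70,-30,12),(-70,0,12)]])
h=cv2.cvtColor(cams.camera("top"),cv2.COLOR_RGB2HSV)
def ch(p):
    H,S,V=map(int,p)
    return '#' if V<55 else 'g' if S<70 else '.' if 95<=H<=125 else 'O' if H<12 or H>170 else 'y' if H<35 else '?'
for r in range(195,245): print(r,''.join(ch(h[r,c]) for c in range(262,325)))
```

```text
(291.5, 202.5) [-72. -38.  12.] 40.0
(301.5, 202.5) [-60. -63.  12.] 29.0
(283, 198.5) [-73. -13.  12.] 64.0
(287, 202) [-77. -27.  12.] 50.0
196 [(55, 100, 184), (66, 114, 215), (65, 119, 220), (71, 125, 223), (71, 123, 224), (77, 125, 221), (108, 137, 215), (115, 139, 211), (93, 132, 220), (61, 110, 208), (53, 91, 170), (40, 72, 134), (42, 73, 131), (41, 72, 132), (34, 69, 128), (47, 78, 136), (50, 84, 153), (52, 94, 173)]
198 [(39, 69, 120), (44, 77, 139), (57, 100, 184), (67, 116, 214), (67, 117, 218), (108, 126, 184), (130, 135, 147), (139, 142, 148), (128, 145, 190), (82, 130, 223), (67, 117, 217), (56, 94, 173), (48, 83, 145), (42, 72, 133), (66, 80, 127), (101, 105, 122), (92, 99, 118), (62, 80, 124)]
200 [(45, 82, 155), (42, 74, 139), (35, 63, 116), (45, 77, 138), (63, 100, 183), (90, 118, 189), (106, 123, 169), (113, 120, 140), (142, 146, 157), (134, 153, 217), (176, 167, 217), (161, 148, 195), (112, 130, 197), (74, 100, 166), (159, 150, 136), (204, 191, 151), (148, 140, 115), (117, 113, 108)]
202 [(47, 76, 133), (43, 80, 145), (47, 83, 156), (47, 76, 139), (40, 69, 121), (
[... 3442 characters left out ...]
gggyyyy#############
235 .........................ggggggg..gggggggggggggyggg############
236 ......................gggggggggggggggggggggggggggggg###########
237 ..................gggggggggggggggggggggggggggggggggg###########
238 ..............ggggggggggggggggggggggggggggggggggggggg###gg#####
239 ...........gggggggggggggggggggggggggggggggggggggggggg##########
240 g......ggggggggggggggggggggggggggggggggggggggggggggggg#########
241 gg..gggggggggggggggggggggggggggggggggggggggggggggggggg#########
242 ggggggggggggggggggggggggggggggggggggggggggggggggggggggg########
243 gggggggggggggggggggggggggggggggggggggggggggggggggggggggg######g
244 gggggggggggggggggggggggggggggggggggggggggggggggggggggggg#####gg
```

The numeric check gives the cluster in the spout corner: gear about 29–46 mm from it, orange about 40 mm, one bearing about 64 mm, and the other bearing beside the corner. All are under 85 mm, tilt is 42.5° and the clearance is ample. Handing in.

arm_command(deltas=[{"offset":[0,0,0],"twist":[0,0,0]},{"offset":[0,0,0],"twist":[0,0,0]},{"offset":[0,0,0],"twist":[0,0,0]},{"offset":[0,0,0],"twist":[0,0,0]}])

```text
time: 21.1
ee_pos: [552.0, 117.4, 231.7]
eef_rot: [2.536, -0.46, 1.895]
force: [0.5, -0.3, -6.6]
finger_gap: 12.6
finger_force: 118.0
```

Run:
```python
from t import *
s=manip.observe();Q,g=tote(s)
print("lowest",min((Q@(np.array(X)-[0,0,116])+g)[2] for X in[(-123,-53,0),(-90,-80,0),(-90,80,0),(90,-80,0)]), "tab exp",[proj("scene",Q@(np.array([-93.5,y,79.5])-[0,0,116])+g).round(1) for y in(-50,-30)])
print(manip.hand_in())
```

```text
lowest 94.54887935875075 tab exp [array([297.8, 207.9]), array([290.8, 204.4])]
the job is handed in; nothing more can be done
None
```

I shut the gate and lifted the tote by its handle. I handed it in held still at about 42° towards the spout corner and about 95 mm clear of the bench; by my camera estimate all four parts are within about 65 mm of that corner (one bearing is partly hidden), but no verdict came back.

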